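Find the stamped display plinth and send it to the dispatch line

TASK

Two look-alike wooden display plinths stand on the bench, and only one has the maker's mark burned into its underside. With the fingertips, tip both over towards the robot so that each lies flat on its side with its underside showing, then push the stamped one along the bench, still lying down, until its stamped end rests on the dispatch tape line, square to the line, with the stamp facing outwards away from the robot and clear of the other things. Do not pinch, lift or carry the plinths; leave the plain one lying where it was tipped and leave everything else alone.

Things in the scene. Friction and masses are not known exactly. Their poses are not given: they have to be found in the camera images.
- plinth_a: Solid wooden block 56 x 56 x 110 mm tall, grey pad on top, upright at first, 0.17-0.34 kg. Origin: centre of its underside; z runs underside to top; at yaw 0 x points away from the robot. The stamped one: a dark burned ring, 46 mm wide, with a lozenge (30 mm, corners to x and y) at the origin, hidden until tipped. Left or right; else like plinth_b. Pushed near its top it tips (pushed low it slides); past about 27 degrees it falls onto its side by itself.
- plinth_b: Solid wooden block 56 x 56 x 110 mm tall, grey pad on top, upright at first, 0.17-0.34 kg. Origin: centre of its underside; z runs underside to top; at yaw 0 x points away from the robot. The plain one: its underside is bare wood. It tips in the same way.
- plinth_a_mid (a point): centre of plinth_a, 55 mm above its underside; 55 mm above the bench when upright, 28 mm when lying
- plinth_b_mid (a point): centre of plinth_b, likewise
- tape: the dispatch line: a strip of painter's tape stuck flat on the bench mat on the far side of the plinths, 48 mm wide and 620 mm long, under 1 mm thick. Origin: its middle; x points across the tape, away from the robot, y along it
- jar: small clear open jar, 59 mm across and 46 mm tall, between the plinths and a little nearer the robot; origin: centre of its underside
- carton: small lidded kraft carton, 59 x 57 x 39 mm, standing on the middle of the tape; origin: centre of its underside
- cradle: grey clay cradle 110 x 42 x 38 mm with a black engraving handpiece (172 mm long, up to 55 mm high) lying in it, lengthwise along its x; on the robot's right; origin: centre of the cradle's underside
- bur_block: wooden block 50 x 90 x 28 mm with upright steel burs to 66 mm high, on the robot's right; origin: centre of its underside
- tile_tray: black sorting tray 130 x 170 x 14 mm of small glass tiles, on the robot's left; origin: centre of its underside
- calipers: digital calipers 200 mm long (along x), 12 mm high, lying on the robot's left; origin: centre of the beam, on the bench

How it is judged (in metres and radians):
On the way, in this order (a step that is already met when the one before it is completed fails the run):
1. one plinth lies on its side (((angle between plinth_a's own z axis and vertical between 1.45 and 1.69 rad and height (world z) of plinth_a_mid below 0.034 m and linear speed of plinth_a below 0.02 m/s) or (angle between plinth_b's own z axis and vertical between 1.45 and 1.69 rad and height (world z) of plinth_b_mid below 0.034 m and linear speed of plinth_b below 0.02 m/s))), for 0.1 s.
2. both plinths lie on their sides (angle between plinth_a's own z axis and vertical between 1.45 and 1.69 rad and height (world z) of each of plinth_a_mid, plinth_b_mid below 0.034 m and linear speed of each of plinth_a, plinth_b below 0.02 m/s and angle between plinth_b's own z axis and vertical between 1.45 and 1.69 rad), for 0.2 s.
At the end, for the whole second after the job is handed in: Both plinths lie still on their sides; the stamped face faces away from the robot, its centre within 26 mm of the tape's centre line, square within 0.22 rad, not touching the carton; the plain one's centre is within 150 mm of its start (tipping moves it about 85 mm) and short of the tape (all of step 2 and x of plinth_a in the frame of tape between -0.026 and 0.026 m and y of plinth_a in the frame of tape between -0.29 and 0.29 m and x of plinth_a_mid in the frame of tape below 0 m and angle between the z axis of plinth_a and the x axis of tape, either way round below 0.22 rad and contact force between plinth_a and carton below 0.1 N and distance of plinth_b_mid from where it was at the start of the episode below 0.15 m and x of plinth_b in the frame of tape below -0.03 m).
It fails at once if a plinth is lifted or carried off the bench ((height (world z) of plinth_a_mid above 0.08 m or (angle between plinth_a's own z axis and vertical below 0.15 rad and height (world z) of plinth_a_mid above 0.068 m) or (angle between plinth_a's own z axis and vertical above 1.4 rad and height (world z) of plinth_a_mid above 0.046 m)) or (height (world z) of plinth_b_mid above 0.08 m or (angle between plinth_b's own z axis and vertical below 0.15 rad and height (world z) of plinth_b_mid above 0.068 m) or (angle between plinth_b's own z axis and vertical above 1.4 rad and height (world z) of plinth_b_mid above 0.046 m))).
It fails at once if a bystander is shifted by more than 30 mm, or the jar is knocked over (distance of any of jar, carton, cradle, bur_block, tile_tray, calipers from where it was at the start of the episode above 0.03 m or angle between jar's own z axis and vertical above 0.6 rad).
It also fails if it takes over 72 s, if anything falls off the work surface, if the arm or the gripper's body presses on something with over 40 N, if the wrist force passes 120 N, or if a joint passes its speed limit or range.

ROBOT

A 6-joint arm with a two-finger parallel gripper is mounted at the origin on the work surface. World frame = base frame: x ahead of the robot, y to its left, z up, the work surface at z = 0. Lengths are in mm, angles in rad, forces in N, time in s.
With the tool pointing down it reaches from about 325 to 850 mm from the base axis. Payload 4.4 kg.
Tool frame: the origin (TCP) lies midway between the tips of the shut fingers; the grasp point (between the pads) lies 19 mm behind it; z points along the fingers, y is the line along which they close (so a half turn about z gives the same grasp; the last joint's range is limited). The gripper opens to 94 mm and grips with 3 to 60 N. Pads are 16 mm wide; open, the fingers measure 119 mm over their backs; the gripper's body (75 mm by 177 mm) begins 78 mm behind the grasp point.
Start: joints at [-1.425, 0.207, 1.542, -0, 1.393, -0.15], TCP at [168.153, -549.865, 173.347] pointing down, gripper open.
Joint ranges: [-2.73, 2.73], [-0.86, 2.22], [0.23, 2.46], [-1.11, 4.25], [0.08, 2.63], [-2.82, 2.82]. Speed limits (rad/s): [2.79, 2.79, 3.14, 3.14, 3.14, 3.14].

INTERFACE

Orientations are given as a unit quaternion [w, x, y, z].
In Python, from cell import read_state, read_camera, close_job, look_for, pinpoint gives the robot as it stands.
- The arm moves only by the shell command python3 -m jog 'ROWS' [FORCE]. ROWS is JSON, a list of rows, each an object of numbers: "claw": the finger opening in mm, from 0 to 94; "dx", "dy", "dz": the shift along the tool's x, y, z in mm; "wx", "wy", "wz": the turn, a rotation vector about the tool's x, y, z in rad. A call has 1 to 20 rows; each row is the pose to reach, as a shift and turn from the pose commanded when the call began, along the tool's axes at that moment; what a row does not reach only later rows make up. A row lasts 1/12 s, in which the tool goes at most 41.7 mm and 7.16 degrees, less where a joint would pass 70% of its speed; a pose out of reach is approached as far as the arm can. A call with a gripper value outside its range is refused whole. The fingers move at their own pace and stop on an object; FORCE is the grip in N (left out, the last holds). Time passes only in rows, so rows that repeat a pose let the fingers close. It gives the time, the measured TCP pose, the force, the opening and the grip force at its end, in the units of the state.
- read_state(): the state, without advancing time (a new reading comes with each control period).
- read_camera(name): name is "side" or "top" or "wrist"; returns a dict with "image" (420x560x3 uint8, blue, green, red), "intrinsics" (3x3 intrinsics, pixels), "k1" (the pictures are not rectified: a ray, as slopes to the right and down, at radius r is drawn at 1 + k1 r^2 times it, then the intrinsics apply), "pose" (4x4, takes a point from camera to world coordinates). Camera axes: x right, y up, looking along -z (the intrinsics and any distortion apply to the point x, -y, -z); pixel columns grow to the right and rows downward; lengths in mm; the calibration is good to about 2 mm. A picture is of the moment at which its call begins. There is no depth.
- close_job(): hands the job in; it is judged then, once.
Trained networks look in the newest picture that a camera, given by its name, has taken for a name from the list of things; names that differ only in an ending like _2 or _b are one class to them, and where a whole thing is asked for, a point or a joint stands for the part that bears it (a point fixed in the world has none). Each returns a list of dicts, best first, with "p" (0 to 1); they miss things now and then, are a little off and sometimes report something else, mostly with a low value. They report only what shows in the picture. A call takes as long as a camera call.
- look_for(camera, thing): "centre" ([x, y, z] in mm, in world coordinates, good to about 4 mm: the middle of the surface that is visible of it).
- pinpoint(camera, thing): "centre" ([x, y, z] in mm, in world coordinates, good to about 4 mm: a listed point, or the origin of a listed thing).
The state is a dict: "t": time; "joint_pos": joint angles; "joint_vel": joint speeds; "joint_torque": joint torques, N m; "position": TCP position; "orientation": TCP orientation; "ft_force": force on the tool from outside, world axes, zero at the start; "torque": the same for the moment, N m; "finger_gap": finger opening in mm; "grasp_force": force on a finger pad.
Only numpy, scipy, OpenCV 4.12 (cv2) and the standard library are available. Lean on these libraries where they do the work, as an engineer would, in place of code of your own. Each camera call takes 0.05 s, during which the arm holds its last target. There are 200 camera calls.

## Working session

There is one attempt and no reset: what is moved stays moved. The work goes in short steps, Python scripts to look and compute and a shell command to move; the robot and the scene stay as the last step left them, time stands still between calls to the robot, and variables do not carry over. Pictures are saved under pics/ and viewed, at most 10 in all, crops included, and the job is handed in when it is done.

```bash
ls; mkdir -p pics; python3 - <<'E'
from cell import *
import cv2
s=read_state(); print(s['t'],s['position'],s['orientation'])
for c in ['top','side']:
    r=read_camera(c); cv2.imwrite(f'pics/{c}0.png',r['image'])
    print(c,r['intrinsics'],r['k1'],r['pose'])
    for th in ['plinth_a','plinth_a_mid','tape','jar','carton','cradle','bur_block','tile_tray','calipers']:
        try: print(th,[(round(d['p'],2),[round(v) for v in d['centre']]) for d in pinpoint(c,th)[:3]])
        except Exception as e: print(th,e)
E
```

```text
pics
0.0 [ 168.03018762 -548.9750092   172.21277685] [-1.13884339e-03  9.89006978e-01  1.47864469e-01  1.80264932e-06]
top [[498.36380156   0.         274.94860235]
 [  0.         498.36380156 205.51594904]
 [  0.           0.           1.        ]] -0.09941740837490382 [[ 1.85122109e-02  9.87991538e-01 -1.53394976e-01  3.61997330e+02]
 [-9.99571124e-01  2.17701606e-02  1.95864496e-02  1.61063413e+01]
 [ 2.26906797e-02  1.52966600e-01  9.87970826e-01  1.38314137e+03]
 [ 0.00000000e+00  0.00000000e+00  0.00000000e+00  1.00000000e+00]]
plinth_a [(0.92, [599, 162, 1]), (0.87, [621, -189, 4])]
plinth_a_mid [(0.62, [623, -184, 57])]
tape [(0.79, [686, 5, -1]), (0.72, [599, 163, 0])]
jar [(0.93, [493, 6, 0])]
carton [(0.74, [693, 11, 4])]
cradle [(0.9, [480, -365, 2])]
bur_block []
tile_tray [(0.74, [644, 431, 0]), (0.45, [438, 372, 0])]
calipers [(0.77, [439, 373, 4])]
side [[475.53485754   0.         271.63907326]
 [  0.         475.53485754 210.80200533]
 [  0.           0.           1.        ]] -0.1121387389694941 [[-7.89134475e-01  3.96115012e-01 -4.69424837e-01  5.54273082e+01]
 [-6.14172559e-01 -5.18423766e-01  5.95003250e-01  6.94765297e+02]
 [-7.67127220e-03  7.57845431e-01  6.52389036e-01  7.91857224e+02]
 [ 0.00000000e+00  0.00000000e+00  0.00000000e+00  1.00000000e+00]]
plinth_a [(0.88, [589, 159, -5]), (0.81, [623, -186, -1])]
plinth_a_mid [(0.56, [621, -186, 56])]
tape [(0.91, [694, 7, -2]), (0.56, [692, 10, 5])]
jar [(0.64, [493, 8, 0])]
carton [(0.73, [697, 10, 0]), (0.62, [443, 371, 5])]
cradle [(0.82, [479, -367, 3])]
bur_block [(0.91, [635, -362, 0])]
tile_tray [(0.75, [646, 438, -2])]
calipers [(0.7, [477, -367, 2]), (0.64, [442, 373, 2])]
```

View pics/top0.png

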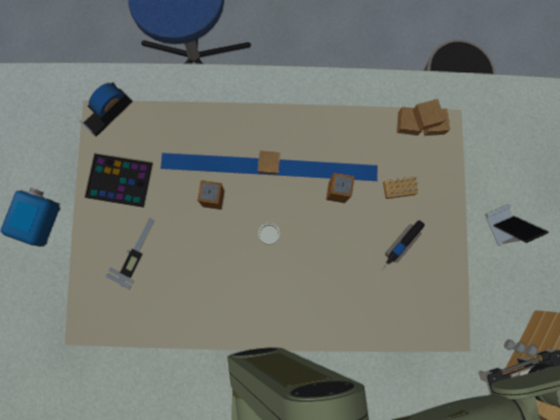

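View pics/side0.png

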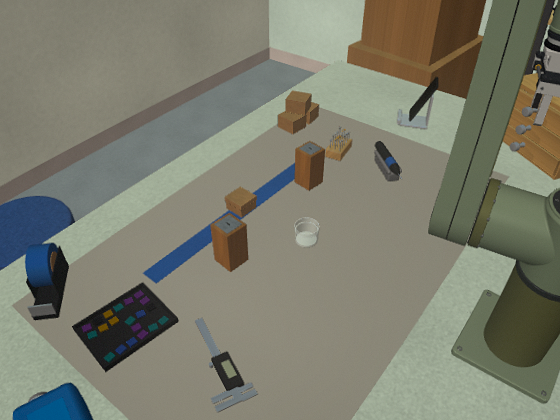

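The top picture shows the blue tape from about (162,161) to (378,173), the plinths at (210,194) and (341,187), the jar at (269,234) and the carton at (269,161). The side picture agrees. Next I'll measure the tape line and the plinth yaws.

```bash
cat > h.py <<'E'
import numpy as np, cv2
from cell import *
def ray2plane(r,px,z):
    K=np.array(r['intrinsics']);P=np.array(r['pose'])
    u=cv2.undistortPoints(np.array(px,float).reshape(-1,1,2),K,np.array([r['k1'],0,0,0,0.])).reshape(-1,2)
    d=np.c_[u[:,0],-u[:,1],-np.ones(len(u))]@P[:3,:3].T
    o=P[:3,3]; return o+d*((z-o[2])/d[:,2])[:,None]
def project(r,X):
    K=np.array(r['intrinsics']);P=np.array(r['pose'])
    c=(np.array(X,float)-P[:3,3])@P[:3,:3]; c=c*[1,-1,-1]
    return cv2.projectPoints(c,np.zeros(3),np.zeros(3),K,np.array([r['k1'],0,0,0,0.]))[0].reshape(-1,2)
E
python3 - <<'E'
from h import *
r=read_camera('top'); im=r['image']
hsv=cv2.cvtColor(im,cv2.COLOR_BGR2HSV)
m=cv2.inRange(hsv,(95,130,60),(125,255,255)); m[:, :155]=0;m[:,385:]=0;m[:145]=0;m[185:]=0
ys,xs=np.nonzero(m); W=ray2plane(r,np.c_[xs,ys],0)[:,:2]
print('tape',W.mean(0),cv2.minAreaRect(W.astype(np.float32)))
(cx,cy),v=W.mean(0),np.linalg.svd(W-W.mean(0),full_matrices=False)[2][0]; print('dir',v, np.arctan2(v[0],v[1]))
# ortho-rectified views of plinth tops at z=110
for n,c in {'L':(595,162),'R':(621,-186)}.items():
    g=np.arange(-70,70,.5); X=c[0]+70-np.arange(280)*.5; Y=c[1]+70-np.arange(280)*.5
    XX,YY=np.meshgrid(X,Y,indexing='ij'); p=project(r,np.c_[XX.ravel(),YY.ravel(),np.full(XX.size,110)]).reshape(280,280,2).astype(np.float32)
    o=cv2.remap(im,p[...,0],p[...,1],cv2.INTER_CUBIC)
    cv2.imwrite(f'pics/o{n}.png',o)
a=np.hstack([cv2.imread('pics/oL.png'),cv2.imread('pics/oR.png')]); cv2.imwrite('pics/o.png',cv2.resize(a,(800,400)))
E
```

```text
tape [689.57651579  15.36972098] ((688.7730102539062, 7.6162109375), (614.425048828125, 43.59651184082031), 87.98595428466797)
dir [-0.03178889 -0.99949461] -3.109798408277996
```

View pics/o.png

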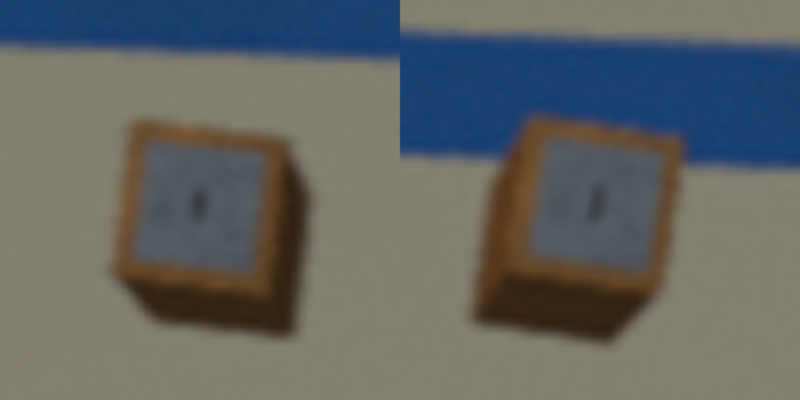

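R plinth is at about (620,-184), yaw -0.16. L plinth is at about (593,162), yaw -0.12. The tape's centre line is x≈689 at y=8, yaw -0.03. I'll go behind R first, with the two fingers spread about 30 mm and parallel to its back face.

```bash
cat > go.py <<'E'
import sys,numpy as np
from scipy.spatial.transform import Rotation as R
from cell import read_state
x,y,z,psi=map(float,sys.argv[1:5]); s=read_state()
q=s['orientation']; T=R.from_quat([q[1],q[2],q[3],q[0]])
G=R.from_euler('z',psi)*R.from_euler('x',np.pi)
print('t',s['t'],'shift',T.inv().apply(np.array([x,y,z])-s['position']).round(1),'turn',(T.inv()*G).as_rotvec().round(3))
E
python3 go.py 667 -192 190 -0.16
```

```text
t 1.05 shift [ 581.7 -196.3  -16.6] turn [0.    0.    0.457]
```

```bash
R='';python3 -m jog '[{"claw":30,"dx":582,"dy":-196,"dz":-17,"wz":0.457},{"claw":30,"dx":582,"dy":-196,"dz":-17,"wz":0.457},{"claw":30,"dx":582,"dy":-196,"dz":-17,"wz":0.457},{"claw":30,"dx":582,"dy":-196,"dz":-17,"wz":0.457},{"claw":30,"dx":582,"dy":-196,"dz":-17,"wz":0.457},{"claw":30,"dx":582,"dy":-196,"dz":-17,"wz":0.457},{"claw":30,"dx":582,"dy":-196,"dz":-17,"wz":0.457},{"claw":30,"dx":582,"dy":-196,"dz":-17,"wz":0.457},{"claw":30,"dx":582,"dy":-196,"dz":-17,"wz":0.457},{"claw":30,"dx":582,"dy":-196,"dz":-17,"wz":0.457},{"claw":30,"dx":582,"dy":-196,"dz":-17,"wz":0.457},{"claw":30,"dx":582,"dy":-196,"dz":-17,"wz":0.457},{"claw":30,"dx":582,"dy":-196,"dz":-17,"wz":0.457},{"claw":30,"dx":582,"dy":-196,"dz":-17,"wz":0.457},{"claw":30,"dx":582,"dy":-196,"dz":-17,"wz":0.457},{"claw":30,"dx":582,"dy":-196,"dz":-17,"wz":0.457},{"claw":30,"dx":582,"dy":-196,"dz":-17,"wz":0.457},{"claw":30,"dx":582,"dy":-196,"dz":-17,"wz":0.457}]'; python3 go.py 667 -192 97 -0.16; python3 - <<'E'
from h import *
r=read_camera('wrist'); cv2.imwrite('pics/w1.png',r['image'])
for f in (look_for,pinpoint):
    print([(round(d['p'],2),[round(v) for v in d['centre']]) for d in f('wrist','plinth_a')[:3]])
E
```

```text
t 1.05 shift [ 581.7 -196.3   76.4] turn [0.    0.    0.457]
[]
[]invalid input
```

View pics/w1.png

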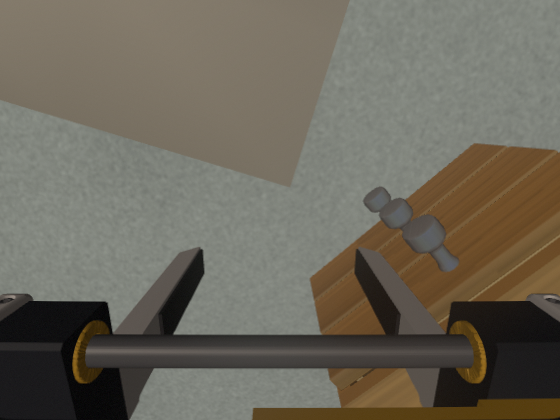

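The wrist picture still shows the starting view (mat corner at (290,185)), so the call was refused and the arm did not move. The rows probably need all seven keys.

```bash
python3 -m jog '[{"claw":30,"dx":100,"dy":-34,"dz":-17,"wx":0,"wy":0,"wz":0.1}]'; python3 go.py 667 -192 190 -0.16
```

```text
t: 1.28
position: [197.1, -528.3, 178.7]
orientation: [0.0, 0.996, 0.094, -0.002]
ft_force: [0.7, -0.6, 0.3]
finger_gap: 90.2
grasp_force: 0.0
t 1.2833 shift [ 524.6 -242.2  -13. ] turn [0.    0.003 0.349]
```

```bash
python3 -m jog '[{"claw":30,"dx":524,"dy":-242,"dz":-13,"wx":0,"wy":0,"wz":0.35},{"claw":30,"dx":524,"dy":-242,"dz":-13,"wx":0,"wy":0,"wz":0.35},{"claw":30,"dx":524,"dy":-242,"dz":-13,"wx":0,"wy":0,"wz":0.35},{"claw":30,"dx":524,"dy":-242,"dz":-13,"wx":0,"wy":0,"wz":0.35},{"claw":30,"dx":524,"dy":-242,"dz":-13,"wx":0,"wy":0,"wz":0.35},{"claw":30,"dx":524,"dy":-242,"dz":-13,"wx":0,"wy":0,"wz":0.35},{"claw":30,"dx":524,"dy":-242,"dz":-13,"wx":0,"wy":0,"wz":0.35},{"claw":30,"dx":524,"dy":-242,"dz":-13,"wx":0,"wy":0,"wz":0.35},{"claw":30,"dx":524,"dy":-242,"dz":-13,"wx":0,"wy":0,"wz":0.35},{"claw":30,"dx":524,"dy":-242,"dz":-13,"wx":0,"wy":0,"wz":0.35},{"claw":30,"dx":524,"dy":-242,"dz":-13,"wx":0,"wy":0,"wz":0.35},{"claw":30,"dx":524,"dy":-242,"dz":-13,"wx":0,"wy":0,"wz":0.35},{"claw":30,"dx":524,"dy":-242,"dz":-13,"wx":0,"wy":0,"wz":0.35},{"claw":30,"dx":524,"dy":-242,"dz":-13,"wx":0,"wy":0,"wz":0.35},{"claw":30,"dx":524,"dy":-242,"dz":-13,"wx":0,"wy":0,"wz":0.35},{"claw":30,"dx":524,"dy":-242,"dz":-13,"wx":0,"wy":0,"wz":0.35},{"claw":30,"dx":524,"dy":-242,"dz":-13,"wx":0,"wy":0,"wz":0.35}]'; python3 go.py 667 -192 97 -0.16; python3 - <<'E'
from h import *
r=read_camera('wrist'); cv2.imwrite('pics/w2.png',r['image'])
for f in (look_for,pinpoint):
    print([(round(d['p'],2),[round(v) for v in d['centre']]) for d in f('wrist','plinth_a')[:3]])
E
```

```text
t: 2.7
position: [667.7, -186.0, 192.4]
orientation: [0.0, 0.997, -0.076, -0.001]
ft_force: [-0.2, 0.2, -0.4]
finger_gap: 30.1
grasp_force: 0.0
t 2.7 shift [ 0.4  5.9 95.4] turn [0.    0.001 0.007]
[(0.75, [613, 140, 43])]
[(0.67, [597, 165, 1])]
```

View pics/w2.png

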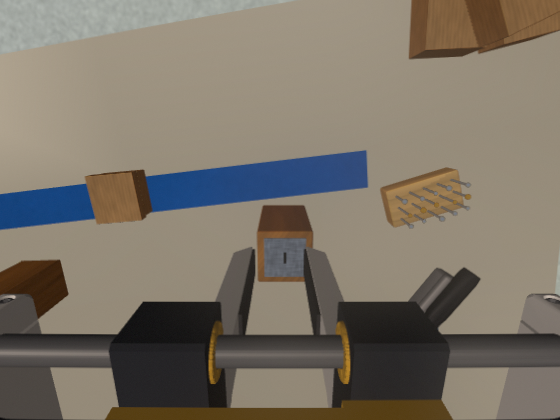

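The picture shows the plinth's top at about (285,258) between the fingertips at (243,255) and (318,255), with its top edges square to the image, so the yaw matches. I'll check the position by casting rays through the top's corners at (260,236), (310,236), (259,279) and (312,279).

```bash
python3 - <<'E'
from h import *
r=read_camera('wrist')
W=ray2plane(r,[(260,236),(310,236),(312,279),(259,279)],110);print(W.round(0),W.mean(0))
E
python3 go.py 668 -192 97 -0.16
```

```text
[[ 645. -165.  110.]
 [ 637. -214.  110.]
 [ 590. -210.  110.]
 [ 599. -156.  110.]] [ 617.75477845 -186.54592081  110.        ]
t 2.9 shift [ 1.6  4.4 96.3] turn [ 0.    -0.     0.005]
```

```bash
python3 -m jog '[{"claw":30,"dx":2,"dy":5,"dz":40,"wx":0,"wy":0,"wz":0},{"claw":30,"dx":2,"dy":5,"dz":75,"wx":0,"wy":0,"wz":0},{"claw":30,"dx":2,"dy":5,"dz":95,"wx":0,"wy":0,"wz":0},{"claw":30,"dx":2,"dy":5,"dz":95,"wx":0,"wy":0,"wz":0},{"claw":30,"dx":-4,"dy":5,"dz":95,"wx":0,"wy":0,"wz":0},{"claw":30,"dx":-10,"dy":5,"dz":95,"wx":0,"wy":0,"wz":0},{"claw":30,"dx":-14,"dy":5,"dz":95,"wx":0,"wy":0,"wz":0},{"claw":30,"dx":-17,"dy":5,"dz":95,"wx":0,"wy":0,"wz":0},{"claw":30,"dx":-20,"dy":5,"dz":95,"wx":0,"wy":0,"wz":0},{"claw":30,"dx":-23,"dy":5,"dz":95,"wx":0,"wy":0,"wz":0},{"claw":30,"dx":-26,"dy":5,"dz":95,"wx":0,"wy":0,"wz":0},{"claw":30,"dx":-29,"dy":5,"dz":95,"wx":0,"wy":0,"wz":0},{"claw":30,"dx":-32,"dy":5,"dz":95,"wx":0,"wy":0,"wz":0}]'; python3 - <<'E'
from h import *
r=read_camera('side'); cv2.imwrite('pics/s1.png',cv2.resize(r['image'][110:260,200:400],(800,600),interpolation=cv2.INTER_CUBIC))
E
```

```text
t: 3.98
position: [635.5, -186.0, 98.0]
orientation: [0.0, 0.997, -0.076, 0.0]
ft_force: [-0.8, 0.2, -0.0]
finger_gap: 29.7
grasp_force: 0.0
```

View pics/s1.png

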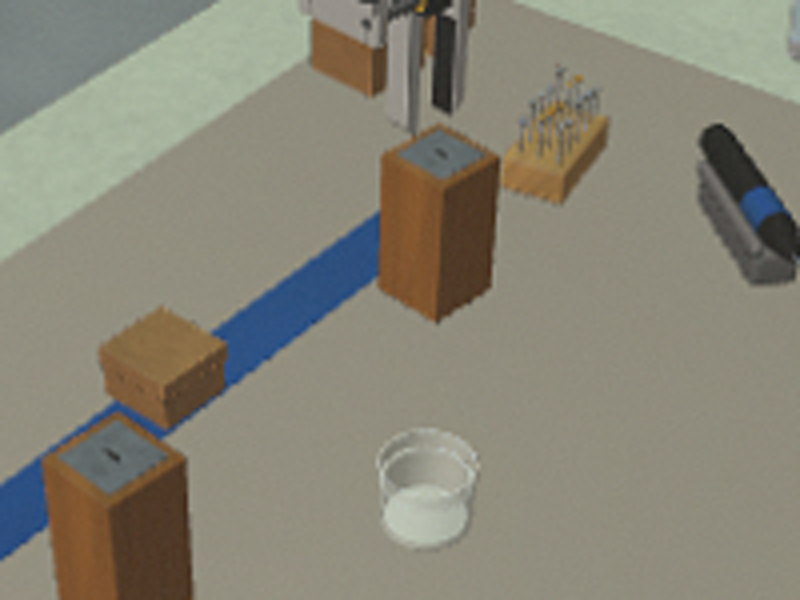

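The fingertips at about (405,125) in the crop are behind the plinth. It still stands upright with no contact yet, so I'll keep going.

```bash
python3 -m jog '[{"claw":30,"dx":-4,"dy":0,"dz":0,"wx":0,"wy":0,"wz":0},{"claw":30,"dx":-8,"dy":0,"dz":0,"wx":0,"wy":0,"wz":0},{"claw":30,"dx":-12,"dy":0,"dz":0,"wx":0,"wy":0,"wz":0},{"claw":30,"dx":-16,"dy":0,"dz":0,"wx":0,"wy":0,"wz":0},{"claw":30,"dx":-20,"dy":0,"dz":0,"wx":0,"wy":0,"wz":0},{"claw":30,"dx":-24,"dy":0,"dz":0,"wx":0,"wy":0,"wz":0}]'; python3 - <<'E'
from h import *
r=read_camera('side'); cv2.imwrite('pics/s2.png',cv2.resize(r['image'][110:260,200:400],(800,600),interpolation=cv2.INTER_CUBIC))
E
```

```text
t: 4.53
position: [611.5, -182.3, 97.9]
orientation: [-0.0, 0.997, -0.077, -0.0]
ft_force: [0.1, -0.2, 0.9]
finger_gap: 30.1
grasp_force: 0.0
```

View pics/s2.png

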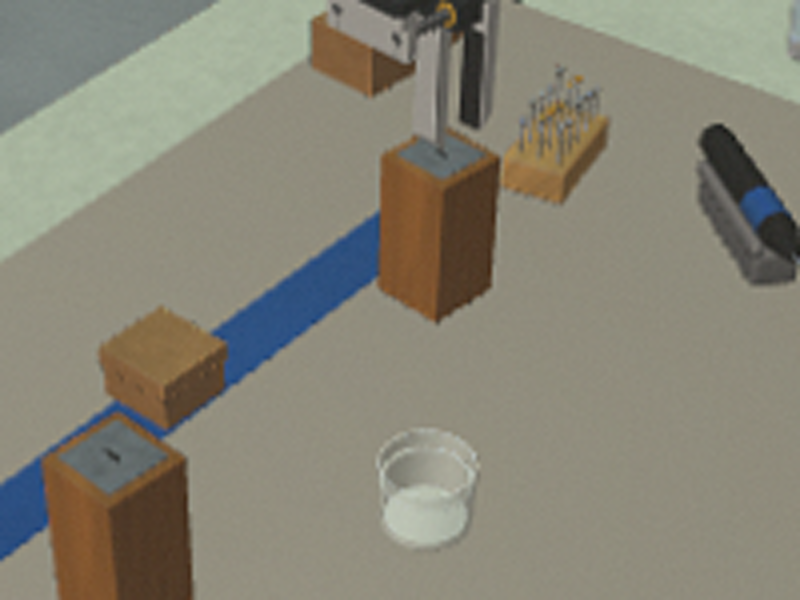

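The near fingertip at (440,150) in the crop covers the pad and there is no force, so the tips seem to be above the top. With the fingers open, the tips must sit higher than the TCP. I'll compute how high.

```bash
python3 - <<'E'
from h import *
r=read_camera('side')
s=read_state();print(s['position'],s['ft_force'])
for z in (98,105,110,115,120,125,130): print(z,ray2plane(r,[(200+440/4,110+148/4),(200+470/4,110+126/4)],z).round(0).tolist())
print(project(r,[s['position']]), (project(r,[s['position']])-[200,110])*4)
print((project(r,[[645,-162,110],[638,-214,110],[590,-210,110],[598,-156,110]])-[200,110])*4)
E
```

```text
[ 611.31422037 -182.29544994   97.99517285] [0.40959761 0.14817332 0.02080396]
98 [[633.0, -205.0, 98.0], [632.0, -240.0, 98.0]]
105 [[627.0, -196.0, 105.0], [627.0, -230.0, 105.0]]
110 [[623.0, -189.0, 110.0], [622.0, -223.0, 110.0]]
115 [[619.0, -183.0, 115.0], [618.0, -217.0, 115.0]]
120 [[615.0, -176.0, 120.0], [614.0, -210.0, 120.0]]
125 [[611.0, -170.0, 125.0], [610.0, -203.0, 125.0]]
130 [[607.0, -163.0, 130.0], [606.0, -196.0, 130.0]]
[[312.07775627 153.57496725]] [[448.31102509 174.29986899]]
[[388.55791838 155.11974152]
 [442.6386717  124.3760594 ]
 [500.16369002 151.20138177]
 [443.30269721 184.05059156]]
```

The tips at opening 30 are about 25 mm above the TCP. I'll back off, shut the fingers so the tip equals the TCP, and push with them closed (about 25 mm wide contact).

```bash
python3 -m jog '[{"claw":30,"dx":15,"dy":0,"dz":-5,"wx":0,"wy":0,"wz":0},{"claw":30,"dx":35,"dy":0,"dz":-5,"wx":0,"wy":0,"wz":0},{"claw":30,"dx":56,"dy":0,"dz":0,"wx":0,"wy":0,"wz":0},{"claw":0,"dx":56,"dy":0,"dz":0,"wx":0,"wy":0,"wz":0},{"claw":0,"dx":56,"dy":0,"dz":0,"wx":0,"wy":0,"wz":0},{"claw":0,"dx":56,"dy":0,"dz":0,"wx":0,"wy":0,"wz":0},{"claw":0,"dx":56,"dy":0,"dz":0,"wx":0,"wy":0,"wz":0},{"claw":0,"dx":56,"dy":0,"dz":0,"wx":0,"wy":0,"wz":0},{"claw":0,"dx":56,"dy":0,"dz":0,"wx":0,"wy":0,"wz":0}]' 10; python3 - <<'E'
from h import *
r=read_camera('side'); cv2.imwrite('pics/s3.png',cv2.resize(r['image'][60:210,220:420],(800,600),interpolation=cv2.INTER_CUBIC))
s=read_state();p=s['position'];print((project(r,[p,p+[0,0,25]])-[220,60])*4)
E
python3 go.py 668 -193.5 97 -0.16
```

```text
t: 5.38
position: [666.8, -191.0, 98.4]
orientation: [0.0, 0.997, -0.077, 0.0]
ft_force: [-0.3, -0.5, -0.2]
finger_gap: 0.6
grasp_force: 0.0
[[306.51593832 339.70107834]
 [307.47152388 307.67657361]]
t 5.4333 shift [1.4 2.3 1.4] turn [ 0.    -0.     0.007]
```

View pics/s3.png

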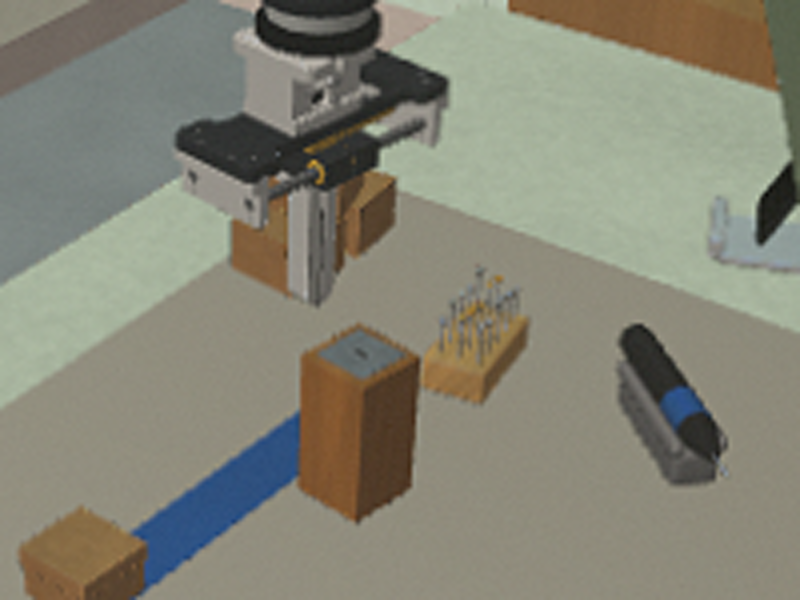

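The shut tips show at (318,303) in the crop, while the reported TCP projects to (307,340). So the real tips are about 28 mm above the reported TCP. I'll check by triangulating with the top camera numerically.

```bash
python3 - <<'E'
from h import *
r=read_camera('side')
s=read_state();print(s['position'],s['finger_gap'])
for z in (98,110,118,122,126,130,134): print(z,ray2plane(r,[(220+318/4,60+303/4)],z).round(0).tolist())
for c in ('side','top'):
  r=read_camera(c)
  print(c,[(d['p'],np.round(d['centre'])) for d in pinpoint(c,'plinth_a')])
# mask difference between side picture earlier unavailable; measure plinth top edges in side for calibration check
r=read_camera('side');print((project(r,[[618+19.0*0,-186,110]])-[220,60])*4)
E
```

```text
[ 667.0495096  -190.97062335   98.33360087] 0.6994311496340957
98 [[688.0, -234.0, 98.0]]
110 [[677.0, -218.0, 110.0]]
118 [[670.0, -207.0, 118.0]]
122 [[666.0, -202.0, 122.0]]
126 [[662.0, -196.0, 126.0]]
130 [[659.0, -191.0, 130.0]]
134 [[655.0, -186.0, 134.0]]
side [(0.82, array([588., 161.,  -0.])), (0.73, array([ 621., -182.,    1.]))]
top [(0.96, array([597., 162.,  -2.]))]
[[363.83421702 352.87502532]]
```

```bash
python3 -c "
from h import *
np.save('before.npy',read_camera('side')['image'])"
python3 -m jog '[{"claw":0,"dx":1,"dy":2,"dz":13,"wx":0,"wy":0,"wz":0},{"claw":0,"dx":1,"dy":2,"dz":26,"wx":0,"wy":0,"wz":0},{"claw":0,"dx":-4,"dy":2,"dz":26,"wx":0,"wy":0,"wz":0},{"claw":0,"dx":-8,"dy":2,"dz":26,"wx":0,"wy":0,"wz":0},{"claw":0,"dx":-12,"dy":2,"dz":26,"wx":0,"wy":0,"wz":0},{"claw":0,"dx":-15,"dy":2,"dz":26,"wx":0,"wy":0,"wz":0},{"claw":0,"dx":-18,"dy":2,"dz":26,"wx":0,"wy":0,"wz":0},{"claw":0,"dx":-21,"dy":2,"dz":26,"wx":0,"wy":0,"wz":0},{"claw":0,"dx":-24,"dy":2,"dz":26,"wx":0,"wy":0,"wz":0},{"claw":0,"dx":-27,"dy":2,"dz":26,"wx":0,"wy":0,"wz":0},{"claw":0,"dx":-30,"dy":2,"dz":26,"wx":0,"wy":0,"wz":0},{"claw":0,"dx":-33,"dy":2,"dz":26,"wx":0,"wy":0,"wz":0},{"claw":0,"dx":-36,"dy":2,"dz":26,"wx":0,"wy":0,"wz":0}]'; python3 - <<'E'
from h import *
a=np.load('before.npy');np.set_printoptions(linewidth=200)
r=read_camera('side');b=r['image'];cv2.imwrite('pics/s4.png',cv2.resize(b[110:260,200:400],(800,600),interpolation=cv2.INTER_CUBIC))
d=np.abs(a.astype(int)-b).max(2)>25
ys,xs=np.nonzero(d[135:200,285:335]); print('changed',len(ys), np.c_[np.bincount(ys,minlength=65)].T)
for c in ('side',): print([(d['p'],np.round(d['centre'])) for d in pinpoint(c,'plinth_a_mid')],[(d['p'],np.round(d['centre'])) for d in pinpoint(c,'plinth_a')])
E
```

```text
t: 6.87
position: [631.0, -187.4, 72.0]
orientation: [-0.0, 0.997, -0.077, -0.0]
ft_force: [-0.2, -1.1, 1.6]
finger_gap: 0.7
grasp_force: 0.3
changed 787 [[ 8  8  6  6  7  7  7  7 11 10 14 19 20 19 21 24 26 28 30 28 27 27 28 28 27 26 24 22 20 19 18 17 16 14 14 14 12 13 11 10  9  8  7  6  7  9  7  8  8  6  6  5  4  3  1  0  0  0  0  0  0  0  0  0  0]]
[(0.64, array([ 605., -184.,   64.]))] [(0.84, array([591., 162.,  -3.])), (0.77, array([ 624., -186.,    7.]))]
```

The change is largest at the top and zero at the base, so it is tilting rather than sliding. I'll continue.

```bash
python3 -m jog '[{"claw":0,"dx":-3,"dy":0,"dz":0,"wx":0,"wy":0,"wz":0},{"claw":0,"dx":-6,"dy":0,"dz":0,"wx":0,"wy":0,"wz":0},{"claw":0,"dx":-9,"dy":0,"dz":0,"wx":0,"wy":0,"wz":0},{"claw":0,"dx":-12,"dy":0,"dz":0,"wx":0,"wy":0,"wz":0},{"claw":0,"dx":-15,"dy":0,"dz":0,"wx":0,"wy":0,"wz":0},{"claw":0,"dx":-18,"dy":0,"dz":0,"wx":0,"wy":0,"wz":0},{"claw":0,"dx":-21,"dy":0,"dz":0,"wx":0,"wy":0,"wz":0},{"claw":0,"dx":-24,"dy":0,"dz":0,"wx":0,"wy":0,"wz":0},{"claw":0,"dx":-27,"dy":0,"dz":0,"wx":0,"wy":0,"wz":0},{"claw":0,"dx":-30,"dy":0,"dz":0,"wx":0,"wy":0,"wz":0},{"claw":0,"dx":-30,"dy":0,"dz":0,"wx":0,"wy":0,"wz":0},{"claw":0,"dx":-30,"dy":0,"dz":0,"wx":0,"wy":0,"wz":0},{"claw":0,"dx":-30,"dy":0,"dz":0,"wx":0,"wy":0,"wz":0},{"claw":0,"dx":-30,"dy":0,"dz":0,"wx":0,"wy":0,"wz":0}]'; python3 - <<'E'
from h import *
for c in ('side','top'):
  r=read_camera(c);cv2.imwrite(f'pics/{c}5.png',r['image'])
  for th in ('plinth_a_mid','plinth_a'): print(c,th,[(d['p'],np.round(d['centre'])) for d in pinpoint(c,th)])
E
python3 go.py 601 -183 150 -0.12
```

```text
t: 8.18
position: [602.0, -182.9, 72.0]
orientation: [0.0, 0.997, -0.076, 0.0]
ft_force: [0.5, 0.6, -0.8]
finger_gap: 1.1
grasp_force: 0.0
side plinth_a_mid [(0.78, array([ 538., -176.,   30.]))]
side plinth_a [(0.96, array([ 596., -182.,   29.])), (0.91, array([589., 162.,  -4.]))]
top plinth_a_mid []
top plinth_a [(0.73, array([596., 160.,   0.])), (0.47, array([ 590., -186.,   29.]))]
t 8.4833 shift [ -0.8   0.2 -78.1] turn [ 0.    -0.    -0.033]
```

R is lying, with its underside at about (595,-183) and its middle at about (538,-176). Now L.

```bash
python3 go.py 643 156 150 -0.12;python3 go.py 643 156 72 -0.12
```

```text
t 8.4833 shift [ -11.1 -341.2  -78.1] turn [ 0.    -0.    -0.033]
t 8.4833 shift [-1.110e+01 -3.412e+02 -1.000e-01] turn [ 0.    -0.    -0.033]
```

```bash
python3 -m jog '[{"claw":0,"dx":0,"dy":0,"dz":-40,"wx":0,"wy":0,"wz":0},{"claw":0,"dx":0,"dy":0,"dz":-78,"wx":0,"wy":0,"wz":0},{"claw":0,"dx":-11,"dy":-341,"dz":-78,"wx":0,"wy":0,"wz":-0.033},{"claw":0,"dx":-11,"dy":-341,"dz":-78,"wx":0,"wy":0,"wz":-0.033},{"claw":0,"dx":-11,"dy":-341,"dz":-78,"wx":0,"wy":0,"wz":-0.033},{"claw":0,"dx":-11,"dy":-341,"dz":-78,"wx":0,"wy":0,"wz":-0.033},{"claw":0,"dx":-11,"dy":-341,"dz":-78,"wx":0,"wy":0,"wz":-0.033},{"claw":0,"dx":-11,"dy":-341,"dz":-78,"wx":0,"wy":0,"wz":-0.033},{"claw":0,"dx":-11,"dy":-341,"dz":-78,"wx":0,"wy":0,"wz":-0.033},{"claw":0,"dx":-11,"dy":-341,"dz":-78,"wx":0,"wy":0,"wz":-0.033},{"claw":0,"dx":-11,"dy":-341,"dz":-78,"wx":0,"wy":0,"wz":-0.033},{"claw":0,"dx":-11,"dy":-341,"dz":-78,"wx":0,"wy":0,"wz":-0.033},{"claw":0,"dx":-11,"dy":-341,"dz":-78,"wx":0,"wy":0,"wz":-0.033}]'; python3 - <<'E'
from h import *
for c in ('wrist','top'):
  r=read_camera(c);cv2.imwrite(f'pics/{c}6.png',r['image'])
  for th in ('plinth_a_mid','plinth_a'): print(c,th,[(d['p'],np.round(d['centre'])) for d in pinpoint(c,th)])
E
python3 go.py 643 156 72 -0.12
```

```text
t: 9.57
position: [642.7, 155.7, 149.7]
orientation: [0.001, 0.998, -0.059, -0.0]
ft_force: [-0.6, 0.0, -0.4]
finger_gap: 0.9
grasp_force: 0.0
wrist plinth_a_mid []
wrist plinth_a [(0.72, array([594., 166.,  -1.]))]
top plinth_a_mid [(0.86, array([ 541., -171.,   29.]))]
top plinth_a [(0.95, array([ 591., -187.,   33.])), (0.47, array([595., 163.,  -0.]))]
t 9.8667 shift [-0.3 -1.9 78.1] turn [ 0.    -0.    -0.003]
```

```bash
python3 -m jog '[{"claw":0,"dx":0,"dy":-2,"dz":40,"wx":0,"wy":0,"wz":0},{"claw":0,"dx":0,"dy":-2,"dz":78,"wx":0,"wy":0,"wz":0},{"claw":0,"dx":-5,"dy":-2,"dz":78,"wx":0,"wy":0,"wz":0},{"claw":0,"dx":-10,"dy":-2,"dz":78,"wx":0,"wy":0,"wz":0},{"claw":0,"dx":-14,"dy":-2,"dz":78,"wx":0,"wy":0,"wz":0},{"claw":0,"dx":-18,"dy":-2,"dz":78,"wx":0,"wy":0,"wz":0},{"claw":0,"dx":-22,"dy":-2,"dz":78,"wx":0,"wy":0,"wz":0},{"claw":0,"dx":-25,"dy":-2,"dz":78,"wx":0,"wy":0,"wz":0},{"claw":0,"dx":-28,"dy":-2,"dz":78,"wx":0,"wy":0,"wz":0},{"claw":0,"dx":-31,"dy":-2,"dz":78,"wx":0,"wy":0,"wz":0},{"claw":0,"dx":-34,"dy":-2,"dz":78,"wx":0,"wy":0,"wz":0},{"claw":0,"dx":-37,"dy":-2,"dz":78,"wx":0,"wy":0,"wz":0}]'; python3 - <<'E'
from h import *
for c in ('side',):
  r=read_camera(c)
  for th in ('plinth_a_mid','plinth_a'): print(c,th,[(d['p'],np.round(d['centre'])) for d in pinpoint(c,th)])
E
python3 go.py 575 160 72 -0.12
```

```text
t: 10.87
position: [606.2, 162.4, 72.2]
orientation: [-0.0, 0.998, -0.06, 0.0]
ft_force: [0.9, -0.2, 1.4]
finger_gap: 0.7
grasp_force: 0.4
side plinth_a_mid []
side plinth_a [(0.97, array([ 593., -181.,   26.])), (0.59, array([588., 161.,   5.]))]
t 11.0167 shift [-30.4   6.   -0.3] turn [0.    0.001 0.   ]
```

```bash
python3 -m jog '[{"claw":0,"dx":-3,"dy":0,"dz":0,"wx":0,"wy":0,"wz":0},{"claw":0,"dx":-6,"dy":0,"dz":0,"wx":0,"wy":0,"wz":0},{"claw":0,"dx":-9,"dy":0,"dz":0,"wx":0,"wy":0,"wz":0},{"claw":0,"dx":-12,"dy":0,"dz":0,"wx":0,"wy":0,"wz":0},{"claw":0,"dx":-15,"dy":0,"dz":0,"wx":0,"wy":0,"wz":0},{"claw":0,"dx":-18,"dy":0,"dz":0,"wx":0,"wy":0,"wz":0},{"claw":0,"dx":-21,"dy":0,"dz":0,"wx":0,"wy":0,"wz":0},{"claw":0,"dx":-24,"dy":0,"dz":0,"wx":0,"wy":0,"wz":0},{"claw":0,"dx":-27,"dy":0,"dz":0,"wx":0,"wy":0,"wz":0},{"claw":0,"dx":-30,"dy":0,"dz":0,"wx":0,"wy":0,"wz":0},{"claw":0,"dx":-31,"dy":0,"dz":0,"wx":0,"wy":0,"wz":0},{"claw":0,"dx":-31,"dy":0,"dz":0,"wx":0,"wy":0,"wz":0},{"claw":0,"dx":-31,"dy":0,"dz":0,"wx":0,"wy":0,"wz":0},{"claw":0,"dx":-31,"dy":0,"dz":0,"wx":0,"wy":0,"wz":0},{"claw":0,"dx":-31,"dy":0,"dz":-40,"wx":0,"wy":0,"wz":0},{"claw":0,"dx":-31,"dy":0,"dz":-80,"wx":0,"wy":0,"wz":0}]'; python3 - <<'E'
from h import *
for c in ('side','top','wrist'):
  r=read_camera(c);cv2.imwrite(f'pics/{c}7.png',r['image'])
  for th in ('plinth_a_mid','plinth_a'): print(c,th,[(round(d['p'],2),np.round(d['centre'])) for d in pinpoint(c,th)])
E
```

```text
t: 12.35
position: [572.6, 165.4, 149.2]
orientation: [0.001, 0.998, -0.06, -0.004]
ft_force: [1.0, -0.2, -0.3]
finger_gap: 0.6
grasp_force: 0.0
side plinth_a_mid [(0.65, array([ 534., -176.,   28.]))]
side plinth_a [(0.96, array([562., 164.,  22.])), (0.83, array([ 596., -181.,   30.]))]
top plinth_a_mid [(0.79, array([ 542., -172.,   33.]))]
top plinth_a [(0.8, array([ 593., -184.,   32.])), (0.77, array([566., 165.,  26.]))]
wrist plinth_a_mid []
wrist plinth_a [(0.71, array([568., 167.,  29.]))]
```

Both plinths are down. The undersides face away from every fixed camera, so I'll turn the wrist half round to look back. First I need the wrist camera's mounting.

```bash
python3 - <<'E'
from h import *
from scipy.spatial.transform import Rotation as R
r=read_camera('wrist');P=np.array(r['pose']);s=read_state();q=s['orientation'];T=R.from_quat([q[1],q[2],q[3],q[0]])
T=T.as_matrix();print('cam in tool',(T.T@(P[:3,3]-s['position'])).round(1),'look dir tool',(T.T@-P[:3,2]).round(3),'up',(T.T@P[:3,1]).round(3))
print(np.array(r['intrinsics'])[0,0], s['joint_pos'])
# simulate: tool yawed pi, pitch about tool y
for face,(fx,fy) in {'R':(594,-183),'L':(565,165)}.items():
  for X in (650,680,720,760):
    for z in (100,150,200):
      G=(R.from_euler('z',np.pi)*R.from_euler('x',np.pi)).as_matrix()
      C=G@T.T; 
      rr=dict(r); Q=np.eye(4);Q[:3,:3]=G@T.T@P[:3,:3];Q[:3,3]=np.array([X,fy,z])+G@T.T@(P[:3,3]-s['position']);rr['pose']=Q
      print(face,X,z,project(rr,[[fx,fy,54],[fx,fy,2]]).round().tolist(),Q[:3,3].round())
E
```

```text
cam in tool [ 7.850e+01  2.000e-01 -2.105e+02] look dir tool [-0.274  0.001  0.962] up [ 0.962 -0.     0.274]
313.2676476413597 [ 1.36207244e-01  2.76106285e-01  1.50532481e+00 -3.22359189e-05
  1.36364732e+00  1.82727792e+00]
R 650 100 [[279.0, 156.0], [279.0, 151.0]] [ 572. -183.  311.]
R 650 150 [[279.0, 152.0], [279.0, 148.0]] [ 572. -183.  361.]
R 650 200 [[279.0, 148.0], [279.0, 146.0]] [ 572. -183.  411.]
R 680 100 [[279.0, 117.0], [279.0, 119.0]] [ 602. -183.  311.]
R 680 150 [[279.0, 119.0], [279.0, 120.0]] [ 602. -183.  361.]
R 680 200 [[279.0, 120.0], [279.0, 121.0]] [ 602. -183.  411.]
R 720 100 [[279.0, 62.0], [279.0, 73.0]] [ 642. -183.  311.]
R 720 150 [[279.0, 73.0], [279.0, 81.0]] [ 642. -183.  361.]
R 720 200 [[279.0, 81.0], [279.0, 87.0]] [ 642. -183.  411.]
R 760 100 [[279.0, 1.0], [279.0, 24.0]] [ 682. -183.  311.]
R 760 150 [[279.0, 23.0], [279.0, 39.0]] [ 682. -183.  361.]
R 760 200 [[279.0, 39.0], [279.0, 51.0]] [ 682. -183.  411.]
L 650 100 [[279.0, 119.0], [279.0, 120.0]] [572. 165. 311.]
L 650 150 [[279.0, 120.0], [279.0, 121.0]] [572. 165. 361.]
L 650 200 [[279.0, 121.0], [279.0, 122.0]] [572. 165. 411.]
L 680 100 [[279.0, 77.0], [279.0, 86.0]] [602. 165. 311.]
L 680 150 [[279.0, 86.0], [279.0, 92.0]] [602. 165. 361.]
L 680 200 [[279.0, 92.0], [279.0, 96.0]] [602. 165. 411.]
L 720 100 [[279.0, 18.0], [279.0, 38.0]] [642. 165. 311.]
L 720 150 [[279.0, 37.0], [279.0, 51.0]] [642. 165. 361.]
L 720 200 [[279.0, 50.0], [279.0, 61.0]] [642. 165. 411.]
L 760 100 [[279.0, -47.0], [279.0, -14.0]] [682. 165. 311.]
L 760 150 [[279.0, -15.0], [279.0, 7.0]] [682. 165. 361.]
L 760 200 [[279.0, 7.0], [279.0, 23.0]] [682. 165. 411.]
```

The wrist camera already sits on the far side and looks back, so no half turn is needed. I'll move out over the tape and view both undersides at once.

```bash
python3 go.py 710 -8 130 -0.03; python3 - <<'E'
from h import *
from scipy.spatial.transform import Rotation as R
r=read_camera('wrist');P=np.array(r['pose']);s=read_state();q=s['orientation'];T=R.from_quat([q[1],q[2],q[3],q[0]]).as_matrix()
G=(R.from_euler('z',-0.03)*R.from_euler('x',np.pi)).as_matrix()
Q=np.eye(4);p=np.array([710,-8,130]);Q[:3,:3]=G@T.T@P[:3,:3];Q[:3,3]=p+G@T.T@(P[:3,3]-s['position']);rr=dict(r);rr['pose']=Q
print(project(rr,[[594,-183,56],[594,-183,0],[565,165,56],[565,165,0],[693,10,20],[710,-8,158]]).round(),Q[:3,3])
E
```

```text
t 12.85 shift [155.5 156.2  19.7] turn [ 0.001  0.003 -0.09 ]
[[449. 316.]
 [425. 289.]
 [122. 348.]
 [144. 318.]
 [262. 221.]
 [278. 257.]] [788.4310756  -10.54488358 340.41163289]
```

```bash
python3 - <<'E'
from h import *
from scipy.spatial.transform import Rotation as R
r=read_camera('wrist');P=np.array(r['pose']);s=read_state();q=s['orientation'];T0=R.from_quat([q[1],q[2],q[3],q[0]]);T=T0.as_matrix()
for X,z,a in ((620,150,-.35),(620,150,-.5),(640,130,-.5)):
  Gr=R.from_euler('z',-0.03)*R.from_euler('x',np.pi)*R.from_euler('y',a);G=Gr.as_matrix()
  p=np.array([X,-8,z]);Q=np.eye(4);Q[:3,:3]=G@T.T@P[:3,:3];Q[:3,3]=p+G@T.T@(P[:3,3]-s['position']);rr=dict(r);rr['pose']=Q
  print(project(rr,[[594,-183,56],[594,-183,0],[565,165,56],[565,165,0],[693,10,20]]).round().tolist(),Q[:3,3].round())
  print((T.T@(p-s['position'])).round(1),(T0.inv()*Gr).as_rotvec().round(3))
E
```

```text
[[454.0, 196.0], [432.0, 170.0], [119.0, 227.0], [138.0, 199.0], [257.0, 89.0]] [766. -13. 321.]
[ 65.6 167.2   0.7] [-0.015 -0.348 -0.089]
[[458.0, 182.0], [437.0, 151.0], [118.0, 211.0], [135.0, 179.0], [255.0, 69.0]] [790. -13. 297.]
[ 65.6 167.2   0.7] [-0.022 -0.497 -0.088]
[[459.0, 211.0], [438.0, 176.0], [118.0, 238.0], [136.0, 203.0], [255.0, 102.0]] [810. -13. 277.]
[ 85.5 164.8  20.6] [-0.022 -0.497 -0.088]
```

```bash
python3 -m jog '[{"claw":0,"dx":66,"dy":167,"dz":0,"wx":-0.02,"wy":-0.35,"wz":-0.09},{"claw":0,"dx":66,"dy":167,"dz":0,"wx":-0.02,"wy":-0.35,"wz":-0.09},{"claw":0,"dx":66,"dy":167,"dz":0,"wx":-0.02,"wy":-0.35,"wz":-0.09},{"claw":0,"dx":66,"dy":167,"dz":0,"wx":-0.02,"wy":-0.35,"wz":-0.09},{"claw":0,"dx":66,"dy":167,"dz":0,"wx":-0.02,"wy":-0.35,"wz":-0.09},{"claw":0,"dx":66,"dy":167,"dz":0,"wx":-0.02,"wy":-0.35,"wz":-0.09},{"claw":0,"dx":66,"dy":167,"dz":0,"wx":-0.02,"wy":-0.35,"wz":-0.09},{"claw":0,"dx":66,"dy":167,"dz":0,"wx":-0.02,"wy":-0.35,"wz":-0.09}]'; python3 - <<'E'
from h import *
r=read_camera('wrist');cv2.imwrite('pics/w8.png',cv2.resize(r['image'],(800,600),interpolation=cv2.INTER_CUBIC))
for n in ('plinth_a','plinth_a_mid'):print([(round(d['p'],2),np.round(d['centre'])) for d in pinpoint('wrist',n)])
E
```

```text
t: 13.62
position: [620.8, -6.0, 152.8]
orientation: [-0.001, 0.985, -0.014, -0.174]
ft_force: [-0.1, 0.1, -0.1]
finger_gap: 0.2
grasp_force: 0.0
[(0.79, array([ 595., -179.,   25.])), (0.78, array([565., 167.,  28.]))]
[(0.84, array([ 537., -176.,   32.]))]
```

View pics/w8.png

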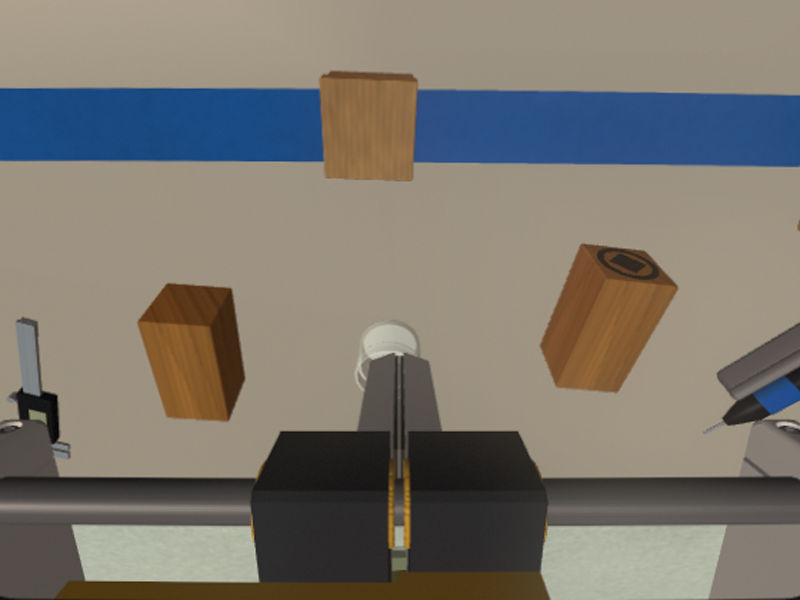

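The stamp (ring and lozenge at about (627,263)) is on the right plinth. The left underside at (187,303) is bare. The jar and the rest are untouched. Now I'll measure the right block's pose and the tape line here from this view.

```bash
python3 - <<'E'
from h import *
r=read_camera('wrist')
W=ray2plane(r,np.array([(608,280),(676,287),(617,391),(556,386)])*.7,56)[:,:2];print('R top',W.round(),'ctr',W.mean(0).round(1))
u=(W[0]+W[1]-W[2]-W[3]);print('underside top mid',(W[0]+W[1])/2,'near mid',(W[2]+W[3])/2,'yaw',np.arctan2(u[1],u[0]))
t=ray2plane(r,np.array([(440,91),(799,96),(440,162),(799,166)])*.7,0)[:,:2];print('tape',t.round(1))
E
python3 go.py 440 -167 150 -0.08
```

```text
R top [[ 594. -154.]
 [ 587. -205.]
 [ 481. -190.]
 [ 489. -136.]] ctr [ 537.9 -171.4]
underside top mid [ 590.75982724 -179.61444582] near mid [ 485.06816828 -163.2335616 ] yaw -0.1537640770500581
tape [[ 710.2  -36.1]
 [ 702.3 -278.6]
 [ 663.1  -37.5]
 [ 654.2 -302.1]]
t 13.8167 shift [-164.8  165.8   64. ] turn [0.013 0.349 0.053]
```

```bash
python3 -m jog '[{"claw":0,"dx":-165,"dy":166,"dz":64,"wx":0.01,"wy":0.35,"wz":0.02},{"claw":0,"dx":-165,"dy":166,"dz":64,"wx":0.01,"wy":0.35,"wz":0.02},{"claw":0,"dx":-165,"dy":166,"dz":64,"wx":0.01,"wy":0.35,"wz":0.02},{"claw":0,"dx":-165,"dy":166,"dz":64,"wx":0.01,"wy":0.35,"wz":0.02},{"claw":0,"dx":-165,"dy":166,"dz":64,"wx":0.01,"wy":0.35,"wz":0.02},{"claw":0,"dx":-165,"dy":166,"dz":64,"wx":0.01,"wy":0.35,"wz":0.02},{"claw":30,"dx":-165,"dy":166,"dz":64,"wx":0.01,"wy":0.35,"wz":0.02},{"claw":30,"dx":-165,"dy":166,"dz":64,"wx":0.01,"wy":0.35,"wz":0.02},{"claw":30,"dx":-165,"dy":166,"dz":64,"wx":0.01,"wy":0.35,"wz":0.02}]'; python3 go.py 440 -169 5 -0.05
```

```text
t: 14.57
position: [440.2, -168.1, 150.0]
orientation: [-0.001, 1.0, -0.025, 0.001]
ft_force: [-0.0, -0.5, -0.8]
finger_gap: 16.5
grasp_force: 0.0
t 14.5667 shift [ -0.4   1.2 145. ] turn [-0.002 -0.002  0.   ]
```

```bash
python3 -m jog '[{"claw":30,"dx":0,"dy":1,"dz":40,"wx":0,"wy":0,"wz":0},{"claw":30,"dx":0,"dy":1,"dz":80,"wx":0,"wy":0,"wz":0},{"claw":30,"dx":0,"dy":1,"dz":110,"wx":0,"wy":0,"wz":0},{"claw":30,"dx":0,"dy":1,"dz":125,"wx":0,"wy":0,"wz":0},{"claw":30,"dx":0,"dy":1,"dz":135,"wx":0,"wy":0,"wz":0},{"claw":30,"dx":0,"dy":1,"dz":143,"wx":0,"wy":0,"wz":0},{"claw":30,"dx":0,"dy":1,"dz":143,"wx":0,"wy":0,"wz":0}]'; python3 - <<'E'
from h import *
r=read_camera('wrist')
for n in ('plinth_a','plinth_a_mid'):print([(round(d['p'],2),np.round(d['centre'])) for d in pinpoint('wrist',n)])
E
```

```text
t: 15.15
position: [439.8, -168.1, 5.2]
orientation: [-0.002, 1.0, -0.024, -0.001]
ft_force: [-0.5, 0.4, 0.0]
finger_gap: 30.1
grasp_force: 0.0
[]
[(0.6, array([ 536., -175.,   28.])), (0.57, array([ 475., -366.,   -0.]))]
```

```bash
python3 -m jog '[{"claw":30,"dx":10,"dy":0,"dz":0,"wx":0,"wy":0,"wz":0},{"claw":30,"dx":20,"dy":0,"dz":0,"wx":0,"wy":0,"wz":0},{"claw":30,"dx":26,"dy":0,"dz":0,"wx":0,"wy":0,"wz":0},{"claw":30,"dx":32,"dy":0,"dz":0,"wx":0,"wy":0,"wz":0},{"claw":30,"dx":38,"dy":0,"dz":0,"wx":0,"wy":0,"wz":0},{"claw":30,"dx":43,"dy":0,"dz":0,"wx":0,"wy":0,"wz":0},{"claw":30,"dx":48,"dy":0,"dz":0,"wx":0,"wy":0,"wz":0},{"claw":30,"dx":53,"dy":0,"dz":0,"wx":0,"wy":0,"wz":0},{"claw":30,"dx":58,"dy":0,"dz":0,"wx":0,"wy":0,"wz":0},{"claw":30,"dx":63,"dy":0,"dz":0,"wx":0,"wy":0,"wz":0},{"claw":30,"dx":68,"dy":0,"dz":0,"wx":0,"wy":0,"wz":0},{"claw":30,"dx":73,"dy":0,"dz":0,"wx":0,"wy":0,"wz":0},{"claw":30,"dx":78,"dy":0,"dz":0,"wx":0,"wy":0,"wz":0},{"claw":30,"dx":83,"dy":0,"dz":0,"wx":0,"wy":0,"wz":0},{"claw":30,"dx":86,"dy":0,"dz":0,"wx":0,"wy":0,"wz":0},{"claw":30,"dx":86,"dy":0,"dz":0,"wx":0,"wy":0,"wz":0}]'; python3 - <<'E'
from h import *
for c in ('wrist','side','top'):
  r=read_camera(c);cv2.imwrite(f'pics/{c}9.png',r['image'])
  for n in ('plinth_a','plinth_a_mid'):print(c,n,[(round(d['p'],2),np.round(d['centre'])) for d in pinpoint(c,n)])
E
python3 go.py 560 -172 5 -0.035
```

```text
t: 16.63
position: [526.5, -173.3, 5.9]
orientation: [-0.001, 1.0, -0.025, 0.001]
ft_force: [-0.0, 0.4, -0.2]
finger_gap: 29.8
grasp_force: 0.3
wrist plinth_a [(0.77, array([ 648., -165.,   24.]))]
wrist plinth_a_mid [(0.87, array([ 591., -168.,   29.]))]
side plinth_a [(0.98, array([ 648., -171.,   25.])), (0.8, array([559., 169.,  29.]))]
side plinth_a_mid [(0.97, array([ 590., -170.,   28.])), (0.34, array([643., 436.,   2.]))]
top plinth_a [(0.88, array([569., 166.,  30.])), (0.55, array([ 644., -174.,   31.]))]
top plinth_a_mid [(0.76, array([ 591., -167.,   32.])), (0.71, array([ 478., -366.,    2.]))]
t 17.0833 shift [34.3 -3.4  1.2] turn [-0.002 -0.    -0.015]
```

The block is now nearly square, with its stamped face at x≈647. The tape centre here is x≈682, so about 35 mm remain.

```bash
python3 -m jog '[{"claw":30,"dx":5,"dy":0,"dz":0,"wx":0,"wy":0,"wz":-0.005},{"claw":30,"dx":10,"dy":0,"dz":0,"wx":0,"wy":0,"wz":-0.01},{"claw":30,"dx":15,"dy":0,"dz":0,"wx":0,"wy":0,"wz":-0.015},{"claw":30,"dx":20,"dy":0,"dz":0,"wx":0,"wy":0,"wz":-0.015},{"claw":30,"dx":25,"dy":0,"dz":0,"wx":0,"wy":0,"wz":-0.015},{"claw":30,"dx":30,"dy":0,"dz":0,"wx":0,"wy":0,"wz":-0.015},{"claw":30,"dx":33,"dy":0,"dz":0,"wx":0,"wy":0,"wz":-0.015},{"claw":30,"dx":35,"dy":0,"dz":0,"wx":0,"wy":0,"wz":-0.015},{"claw":30,"dx":35,"dy":0,"dz":0,"wx":0,"wy":0,"wz":-0.015},{"claw":30,"dx":20,"dy":0,"dz":0,"wx":0,"wy":0,"wz":0},{"claw":30,"dx":-15,"dy":0,"dz":0,"wx":0,"wy":0,"wz":0},{"claw":30,"dx":-30,"dy":0,"dz":-30,"wx":0,"wy":0,"wz":0},{"claw":30,"dx":-30,"dy":0,"dz":-70,"wx":0,"wy":0,"wz":0},{"claw":30,"dx":-30,"dy":0,"dz":-110,"wx":0,"wy":0,"wz":0},{"claw":30,"dx":-30,"dy":0,"dz":-150,"wx":0,"wy":0,"wz":0},{"claw":30,"dx":-30,"dy":0,"dz":-150,"wx":0,"wy":0,"wz":0}]'; python3 - <<'E'
from h import *
for c in ('wrist','side','top'):
  r=read_camera(c);cv2.imwrite(f'pics/{c}10.png',r['image'])
  for n in ('plinth_a','plinth_a_mid','jar','carton'):print(c,n,[(round(d['p'],2),np.round(d['centre'])) for d in pinpoint(c,n)])
E
```

```text
t: 18.42
position: [502.3, -175.9, 166.5]
orientation: [0.003, 1.0, -0.025, 0.009]
ft_force: [1.3, -1.4, 1.0]
finger_gap: 29.9
grasp_force: 0.0
wrist plinth_a [(0.8, array([ 682., -167.,   27.]))]
wrist plinth_a_mid [(0.83, array([ 627., -171.,   29.]))]
wrist jar [(0.79, array([497.,   2.,  -3.])), (0.52, array([698.,   9.,  -0.]))]
wrist carton [(0.96, array([700.,   9.,  -1.]))]
side plinth_a [(0.9, array([560., 163.,  26.])), (0.77, array([ 682., -172.,   28.]))]
side plinth_a_mid [(0.91, array([ 624., -172.,   30.]))]
side jar [(0.76, array([496.,   7.,   2.]))]
side carton [(0.98, array([694.,  11.,   5.]))]
top plinth_a [(0.72, array([568., 166.,  28.])), (0.63, array([ 680., -181.,   31.]))]
top plinth_a_mid [(0.64, array([ 627., -169.,   31.]))]
top jar [(0.76, array([494.,   5.,  -1.]))]
top carton [(0.57, array([690.,  10.,   4.]))]
```

View pics/top10.png

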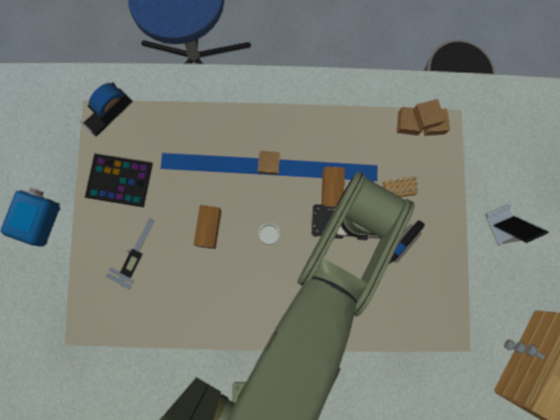

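The stamped block lies with its far end on the tape at about (333,168), square to it. The plain one lies at (207,226), and the jar and carton have not moved. I'll hand it in.

```bash
python3 -c "
from cell import *
print(close_job())"
```

```text
the job is handed in; nothing more can be done
None
```

I tipped both plinths and pushed the stamped (right-hand) one square onto the dispatch line, its stamped end about on the tape's centre line and facing away from the robot; the plain one lies where it fell, nothing else appeared to move, and the job is handed in, though no verdict came back.

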